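# Load the column heater and put its cover on

### The job

Lay the blue-ended column gently in the two raised vees of the white column heater, with its blue end at the heater's blue side, and let go of it. Then put the metal cover on over it: first rest the cover's yellow-striped edge on the heater's low front rail, close behind the black lip and in line with it, with the opposite edge still held about 3 cm above the rear rail, then pivot it down gently, without letting it fall, until it lies flat on both rails, its sides flush with the heater's. Leave the spare orange-ended column and the other things on the bench where they are.

Things in the scene. Friction and masses are not known exactly. Their poses are not given: they have to be found in the camera images.
- heater: Column heater, fixed, at a different spot and yaw each time: open white tray 150 (x) x 160 (y) mm. Origin: centre of its underside, on the bench; x to its high rear side, y to its blue side (blue strip along +y, white strip along -y), z up. Floor 6 mm thick; 122 mm free in x between front and rear walls. The cover goes on two narrow grey rails along y in one plane that rises towards +x at 0.2 rad.
- heater_vees (a point): Where the column's middle comes to lie: heater x = 0, y = 0, z = 45 mm, the column's axis along the heater's y. The two aluminium vees (90 degree notches, 6 mm wide in y, prong tips at z = 47 mm, 28 mm apart in x) stand at y = -42 and +42 mm.
- heater_lip (a point): Foot of the black lip's inner face, on the front rail's top: heater x = -71.5, y = 0, z = 55.5 mm. The front rail's top runs from here 13 mm towards +x (up to z = 58 mm). The lip is 5 mm thick and stands 5 mm above the rails' plane; the cover's front edge rests close behind it.
- heater_rear (a point): Middle of the rear rail's top: heater x = 66, y = 0, z = 83 mm; the rail is 12 mm wide and 160 mm long in y.
- column: The column to load, loose, on the bench on either side of the heater, pointing any way: steel tube 18 mm in diameter along its x with a 26 x 26 x 15 mm square nut at either end, 130 mm overall, 0.14 to 0.28 kg. The nut at +x and the band beside it are blue, the nut at -x dark steel; 100 mm of tube between the nuts. Origin under its middle, 13 mm below the tube's axis.
- column_mid (a point): Middle of the column, on the tube's axis.
- column_end (a point): Centre of the blue end face of the column, 65 mm from its middle.
- cover: Heater's cover, loose, flat on the bench on the other side of the heater from the column, 0.5 to 0.75 kg: aluminium plate 148 (x) x 160 (y) x 8 mm, yellow stripe along its front (-x) edge; in the middle of its top an upright black grip 12 mm thick (x), 80 mm long (y), from 8 to 50 mm above the underside. Origin: centre of its underside, z up. Seated it is turned with the slope (+x edge up 0.2 rad).
- cover_front (a point): Middle of the lower front (yellow-striped) edge of the cover, at its underside. Seated: about x = -71 to -66, y = 0, z = 56 mm in the heater's frame.
- cover_rear (a point): Middle of the rear edge of the cover, at its underside. Seated: about x = 74 to 79, y = 0, z = 85 mm in the heater's frame.
- spare: Bystander: spare column of the same shape with an orange nut and band at its +x end, lying 70 to 85 mm beside the column (centre to centre), roughly parallel to it. Origin under its middle.
- amber: Bystander: amber glass bottle, 72 mm in diameter, 200 mm tall. Origin: centre of its underside.
- clear: Bystander: clear glass bottle, 72 mm in diameter, 200 mm tall. Origin: centre of its underside.
- beaker: Bystander: glass beaker, 66 mm in diameter, 85 mm tall. Origin: centre of its underside.
- jar: Bystander: small jar, 60 mm in diameter, 75 mm tall, beyond the heater. Origin: centre of its underside.
- wrench: Bystander: wrench 140 mm long lying on the bench in front of the heater. Origin under its middle.
- vialrack: Bystander: blue vial rack 60 x 90 x 43 mm on the bench's far part. Origin: centre of its underside.
Not all that is in view belongs to the job. What is shaped like the column but brown or turquoise is not meant.

How it is judged:
By the outcome, as a careful person would: the job done as asked, in the order asked, and still so for the second after the job is handed in, with the robot touching nothing.
It also fails if it takes over 64 s, if anything falls off the work surface, if the arm or the gripper's body presses on something with over 40 N, if the wrist force passes 120 N, or if a joint passes its speed limit or range.

### The arm

A 6-joint arm with a two-finger parallel gripper is mounted at the origin on the work surface. World frame = base frame: x ahead of the robot, y to its left, z up, the work surface at z = 0. Lengths are in m, angles in rad, forces in N, time in s.
With the tool pointing down it reaches from about 0.375 to 0.975 m from the base axis. Payload 3.8 kg.
Tool frame: the origin (TCP) lies midway between the tips of the shut fingers; the grasp point (between the pads) lies 19 mm behind it; z points along the fingers, y is the line along which they close (so a half turn about z gives the same grasp; the last joint's range is limited). The gripper opens to 85 mm and grips with 20 to 120 N. Pads are 22 mm wide; open, the fingers measure 114 mm over their backs; the gripper's body (76 mm by 85 mm) begins 54 mm behind the grasp point. The pads swing forward as they close: fully open they stand 13 mm farther back than shut.
Start: joints at [-1.337, 0.264, 1.604, -0, 1.274, -0.037], TCP at [0.181, -0.65, 0.231] pointing down, gripper open.
Joint ranges: [-2.63, 2.63], [-0.94, 2.18], [0.31, 2.57], [-1.31, 4.45], [0, 2.66], [-2.55, 2.55]. Speed limits (rad/s): [2.57, 2.57, 3.14, 3.14, 3.14, 3.14].

### API

Orientations are given as a rotation vector (axis times angle).
In Python, from workcell import bot gives the robot as it stands.
- The arm moves only by the tool servo_tool, never from a script. Its argument "series" is a list of rows, each a list of 7 numbers: the shift along the world's x, y, z in units of 0.15 m (1.0 is 0.15 m), then the turn, a rotation vector about the world's x, y, z in units of 180 degrees (1.0 is 180 degrees), then the closure, from 0 (fully open) to 1 (shut). A call has 1 to 20 rows; each row is the pose to reach, as a shift and turn from the pose commanded when the call began, turning the shorter way round; what a row does not reach only later rows make up. A row lasts 1/10 s, in which the tool goes at most 50 mm and 8.59 degrees, less where a joint would pass 70% of its speed; a pose out of reach is approached as far as the arm can. A call with a number of a shift or a turn outside -1 to 1 is refused whole. A call with a gripper value outside its range is refused whole. The fingers move at their own pace and stop on an object; "newtons" is the grip in N (left out, the last holds). Time passes only in rows, so rows that repeat a pose let the fingers close. It gives the time, the measured TCP pose, the force, the opening and the grip force at its end, in the units of the state.
- bot.read_state(): the state, without advancing time (a new reading comes with each control period).
- bot.read_camera(name): name is "side" or "top"; returns the picture (384x512x3 uint8, red, green, blue); there is no depth.
- bot.camera_info(name): a dict with "vertical_fov" (degrees; the focal length in pixels is half the picture's height over the tangent of half this angle, whatever the lens; pixels are square), "cx", "cy" (the principal point, pixels), "dist" ([k1, k2, p1, p2, k3] as OpenCV has them; the pictures are not rectified), "R" (3x3) and "t" (3): a world point X has camera coordinates R X + t. Camera axes: x right, y down, z forward; pixel columns grow to the right and rows downward; lengths in m; the calibration is good to about 2 mm. A picture is of the moment at which its call begins. camera_info takes no time and is no camera call.
- bot.finish_job(): hands the job in; it is judged then, once.
Trained networks look in the newest picture that a camera, given by its name, has taken for a name from the list of things; names that differ only in an ending like _2 or _b are one class to them, and where a whole thing is asked for, a point or a joint stands for the part that bears it (a point fixed in the world has none). Each returns a list of dicts, best first, with "score" (0 to 1); they miss things now and then, are a little off and sometimes report something else, mostly with a low value. They report only what shows in the picture. A call takes as long as a camera call. They do not tell look-alikes from the thing itself.
- bot.recognise(target, camera): "box" ([left, top, right, bottom] as shares, 0 to 1, of the picture: columns of its width, rows of its height, round what is visible of it).
- bot.trace(target, camera): "mask" (384x512 bool, what is visible of it) and "box" ([left, top, right, bottom] as shares, 0 to 1, of the picture: columns of its width, rows of its height, round what is visible of it).
- bot.mark_of(target, camera): "at" ([row, column] as shares, 0 to 1, of the picture: columns of its width, rows of its height: a listed point, or the origin of a listed thing).
The state is a dict: "time": time; "q": joint angles; "joint_vel": joint speeds; "joint_torque": joint torques, N m; "tool_pos": TCP position; "tcp_rot": TCP orientation; "wrist_force": force on the tool from outside, world axes, zero at the start; "torque": the same for the moment, N m; "width": opening from 0.0 (shut) to 1.0 (fully open); "grip_force": force on a finger pad.
Only numpy, scipy, OpenCV 4.12 (cv2) and the standard library are available. Lean on these libraries where they do the work, as an engineer would, in place of code of your own. Each camera call takes 0.05 s, during which the arm holds its last target. There are 200 camera calls.

## Working session

There is one attempt and no reset: what is moved stays moved. The work goes in short steps, Python scripts to look and compute and a tool call to move; the robot and the scene stay as the last step left them, time stands still between calls to the robot, and variables do not carry over. Pictures are saved under pics/ and viewed, at most 10 in all, crops included, and the job is handed in when it is done.

Besides the shell and the picture viewer there is one more tool, called after ">>>" by a JSON object that holds its "fn" and its "kwargs". servo_tool: Moves the arm, as the interface text tells. Shifts and turns lie within -1 to 1; 1 stands for 0.15 m of shift or 180 degrees of turn. Its arguments: {"type":"object","properties":{"series":{"type":"array","items":{"type":"array","items":{"type":"number"}}},"newtons":{"type":"number"}},"required":["series"]}

```bash
mkdir -p pics; ls; python3 - <<'E'
from workcell import bot
import cv2, numpy as np
for c in("side","top"):
    im=bot.read_camera(c); cv2.imwrite(f"pics/{c}0.png",im[:,:,::-1])
    i=bot.camera_info(c); R=np.array(i["R"]);t=np.array(i["t"]); print(c,i["vertical_fov"],i["cx"],i["cy"],i["dist"],-R.T@t,R[2])
    for n in["heater","heater_vees","heater_lip","heater_rear","column","column_mid","column_end","cover","cover_front","cover_rear","spare"]:
        print(n,[(round(d["score"],2),np.round(np.array(d["at"])*[384,512],1).tolist()) for d in bot.mark_of(n,c)[:3]])
s=bot.read_state();print(s)
E
```

```text
pics
side 51.07817686650417 246.81096866336563 186.46401717184693 [0.00081455 0.         0.         0.         0.        ] [0.14451897 0.62845275 1.03275769] [ 0.33951789 -0.51065804 -0.78990884]
heater [(0.7, [207.8, 240.3]), (0.45, [310.0, 229.8])]
heater_vees [(0.56, [200.9, 240.5])]
heater_lip [(0.86, [203.6, 261.3])]
heater_rear [(0.88, [187.2, 215.0])]
column [(0.88, [296.6, 208.5]), (0.74, [344.9, 178.6]), (0.73, [270.2, 157.9])]
column_mid [(0.91, [296.7, 207.7]), (0.88, [344.4, 179.7]), (0.68, [187.4, 214.9])]
column_end [(0.8, [267.4, 179.9]), (0.72, [327.5, 198.2]), (0.58, [305.6, 228.3])]
cover [(0.92, [140.6, 314.9])]
cover_front [(0.8, [150.8, 332.5]), (0.61, [207.4, 241.0])]
cover_rear [(0.89, [127.9, 300.9]), (0.16, [138.6, 315.1])]
spare [(0.29, [251.7, 282.2])]
top 50.014909807692796 255.17362575455172 193.50450031449174 [-0.13502467  0.          0.          0.          0.        ] [0.41041467 0.00949531 1.50603799] [ 0.12330342  0.00463249 -0.9923582 ]
heater [(0.66, [202.2, 245.9]), (0.61, [149.9, 261.8])]
heater_vees [(0.72, [202.8, 249.8])]
heater_lip [(0.57, [2
[... 481 characters left out ...]
, (0.52, [221.2, 254.5])]
{'time': 1.2, 'q': array([-1.33691530e+00,  2.63861453e-01,  1.60400598e+00,  5.55738148e-06,
        1.27369764e+00, -3.68750289e-02]), 'joint_vel': array([-0.00018724,  0.00038086,  0.00154985, -0.00087852, -0.00065352,
        0.00083705]), 'joint_torque': array([-1.61938064e-03, -5.15073967e+01, -3.67723882e+01, -9.32038779e-05,
        7.56616064e-04, -1.23092431e-05]), 'tool_pos': array([ 0.18055023, -0.65039813,  0.23130249]), 'tcp_rot': array([3.11282195e+00, 4.23998547e-01, 1.25666661e-05]), 'wrist_force': array([-0.20439733,  0.21769113, -0.41338487]), 'torque': array([ 0.00958394, -0.02710804,  0.02255389]), 'grip_force': 0.0, 'width': 0.9982028583874537}
```

View pics/side0.png

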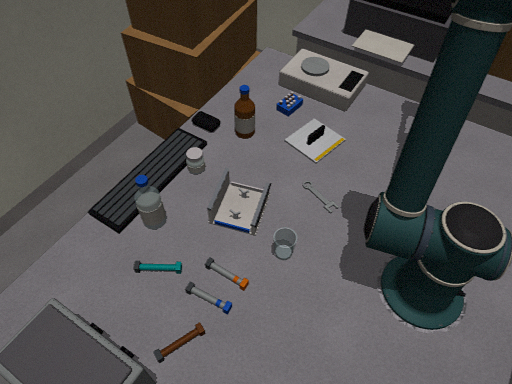

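View pics/top0.png

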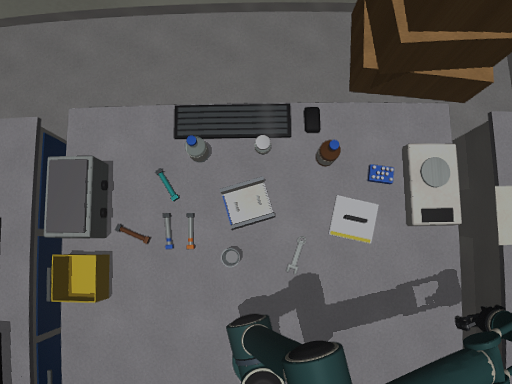

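```bash
cat > h.py <<'E'
from workcell import bot
import cv2, numpy as np
from scipy.optimize import least_squares, minimize
from scipy.spatial.transform import Rotation as Rot
CI={}
def cam(c):
    if c not in CI:
        i=bot.camera_info(c); f=192/np.tan(np.radians(i["vertical_fov"]/2))
        CI[c]=(np.array([[f,0,i["cx"]],[0,f,i["cy"]],[0,0,1]]),np.array(i["dist"]),np.array(i["R"]),np.array(i["t"]))
    return CI[c]
def proj(c,X):
    K,d,R,t=cam(c); return cv2.projectPoints(np.atleast_2d(X).astype(float),cv2.Rodrigues(R)[0],t,K,d)[0][:,0]
def tri(uv):  # {cam:(u,v)} -> X, residuals px
    r=lambda X:np.concatenate([proj(c,X)[0]-uv[c] for c in uv])
    s=least_squares(r,[.5,0,.03]); return s.x,s.fun
def pose(x,y,yaw): return lambda P:np.c_[np.cos(yaw)*P[:,0]-np.sin(yaw)*P[:,1]+x,np.sin(yaw)*P[:,0]+np.cos(yaw)*P[:,1]+y,P[:,2]]
def box(x0,x1,y0,y1,z0,z1): return np.array([[x,y,z] for x in(x0,x1) for y in(y0,y1) for z in(z0,z1)],float)
def sil(c,parts,S=4):
    m=np.zeros((384*S,512*S),np.uint8)
    for P in parts:
        cv2.fillConvexPoly(m,cv2.convexHull((((proj(c,P)+.5)*S)).round().astype(np.int32)),1)
    return cv2.resize(m.astype(np.float32),(512,384),interpolation=cv2.INTER_AREA)
def fit(masks,parts,p0):
    def cost(q):
        T=pose(*(np.array(q)*[.01,.01,.1]))
        return sum(np.abs(sil(c,[T(P) for P in parts])-m).sum()/m.sum() for c,m in masks.items())
    best=minimize(cost,np.array(p0)/[.01,.01,.1],method="Nelder-Mead",options=dict(initial_simplex=np.array(p0)/[.01,.01,.1]+np.array([[0,0,0],[1,0,0],[0,1,0],[0,0,1.]]),xatol=.01,fatol=1e-4))
    return best.x*[.01,.01,.1],best.fun
E
python3 - <<'E'
from h import *
np.set_printoptions(precision=4,suppress=True)
pts=dict(vees=((240.5,200.9),(249.8,202.8)),lip=((261.3,203.6),(253.3,220.3)),rear=((215,187.2),(238.7,183.3)),
cmid=((207.7,296.7),(167.6,230.2)),cend=((228.3,305.6),(167.8,248.4)),cov=((314.9,140.6),(350.2,216.5)),cf=((332.5,150.8),(350.3,238.1)),cr=((300.9,127.9),(357.1,197.5)))
for n,(a,b) in pts.items(): print(n,*tri(dict(side=a,top=b)))
M={}
for c in("side","top"):
    im=bot.read_camera(c); M[c+"_im"]=im
    for n in("heater","cover","column","beaker","amber","clear","jar","spare","wrench"):
        L=bot.trace(n,c)
        for k,d in enumerate(L[:4]):
            M[f"{c}_{n}_{k}"]=d["mask"]; b=np.array(d["box"])*[512,384,512,384]
            print(c,n,k,round(d["score"],2),b.round(0),d["mask"].sum())
np.savez("m0.npz",**M)
E
```

```text
vees [0.5612 0.0366 0.0284] [ 0.1762  0.0249 -0.0975 -0.1844]
lip [0.4954 0.0239 0.0498] [-0.1446 -0.0201  0.0763  0.1546]
rear [0.6244 0.0739 0.093 ] [ 0.5218  0.075  -0.3096 -0.5378]
cmid [0.4653 0.3364 0.0181] [ 0.011   0.0016 -0.0075 -0.0133]
cend [0.4007 0.3318 0.0366] [ 0.2519  0.0355 -0.1651 -0.3157]
cov [ 0.5005 -0.3326  0.0103] [-1.7421 -0.2347  0.7295  1.6805]
cf [ 0.4255 -0.3303  0.0029] [-0.6906 -0.0916  0.2778  0.6867]
cr [ 0.5709 -0.3602  0.0126] [-1.4721 -0.2005  0.6296  1.3753]
side heater 0 0.67 [209. 166. 268. 237.] 2584
side cover 0 0.83 [287. 117. 345. 160.] 1362
side cover 1 0.28 [185. 283. 234. 315.] 434
side column 0 0.76 [186. 283. 233. 314.] 393
side column 1 0.76 [132. 262. 181. 274.] 347
side column 2 0.63 [156. 322. 205. 362.] 438
side column 3 0.57 [208. 166. 271. 239.] 2601
side beaker 0 0.6 [273. 225. 299. 261.] 640
side amber 0 0.55 [233.  84. 253. 140.] 887
side amber 1 0.24 [302. 181. 336. 213.] 286
side clear 0 0.45 [285. 117. 342. 161.] 1437
side clear 1 0.33 [207. 165. 271. 235.] 2553
side jar 0 0.8 [186. 148. 206. 173.] 413
side spare 0 0.82 [206. 256. 249. 287.] 328
side wrench 0 0.59 [304. 185. 338. 212.] 280
top heater 0 0.6 [220. 175. 273. 230.] 1932
top cover 0 0.56 [326. 195. 380. 245.] 1755
top column 0 0.78 [161. 211. 173. 247.] 258
top column 1 0.77 [113. 226. 152. 246.] 181
top column 2 0.51 [156. 168. 176. 199.] 218
top beaker 0 0.63 [220. 244. 243. 267.] 321
top beaker 1 0.59 [327. 198. 376. 241.] 1833
top amber 0 0.93 [319. 137. 341. 165.] 424
top clear 0 0.87 [189. 131. 211. 162.] 469
top jar 0 0.53 [255. 132. 272. 151.] 272
top spare 0 0.67 [185. 214. 197. 248.] 211
top wrench 0 0.53 [287. 237. 306. 272.] 175
top wrench 1 0.28 [317. 141. 342. 165.] 497
```

```bash
cat > fit0.py <<'E'
from h import *
np.set_printoptions(precision=4,suppress=True)
M=np.load("m0.npz")
s=.2; pl=lambda x:.0555+np.tan(s)*(x+.0715)
def wedge(x0,x1,z0,dz=0): 
    return np.array([[x,y,z] for y in(-.08,.08) for x,zz in((x0,pl(x0)+dz),(x1,pl(x1)+dz)) for z in(z0,zz)])
HE=[box(-.075,.075,-.08,.08,0,.006),wedge(-.0765,-.0615,0),wedge(-.0765,-.0715,0,.005),wedge(.061,.075,0)]
CO=[box(-.074,.074,-.08,.08,0,.008),box(-.006,.006,-.04,.04,.008,.05)]
t=np.linspace(0,2*np.pi,12)
CL=[box(-.065,-.05,-.013,.013,0,.026),box(.05,.065,-.013,.013,0,.026),np.array([[x,.009*np.cos(a),.013+.009*np.sin(a)] for x in(-.05,.05) for a in t])]
if __name__=="__main__":
    for n,parts,p0,keys in(("heater",HE,(.56,.04,.37),("side_heater_0","top_heater_0")),("cover",CO,(.5,-.34,-.2),("side_cover_0","top_cover_0")),("column",CL,(.465,.336,3.1),("side_column_0","top_column_0"))):
        ks=dict(zip(("side","top"),keys))
        for sub in(("side","top"),("side",),("top",)):
            print(n,sub,*fit({c:M[ks[c]].astype(np.float32) for c in sub},parts,p0))
E
python3 fit0.py
```

```text
heater ('side', 'top') [0.5607 0.0451 0.2929] 0.12486514449119568
heater ('side',) [0.5613 0.0448 0.2952] 0.0770607590675354
heater ('top',) [0.5593 0.0453 0.2884] 0.03949922323226929
cover ('side', 'top') [ 0.4999 -0.3425 -0.241 ] 0.11521299183368683
cover ('side',) [ 0.5012 -0.3446 -0.2269] 0.06883259862661362
cover ('top',) [ 0.4991 -0.3416 -0.2408] 0.03336894512176514
column ('side', 'top') [0.466  0.3369 3.2476] 0.46994829177856445
column ('side',) [0.4662 0.3359 3.2537] 0.1715966910123825
column ('top',) [0.4647 0.3392 3.2314] 0.23473836481571198
```

```bash
python3 - <<'E'
from fit0 import *
P=dict(h=(HE,(.5605,.045,.292)),c=(CO,(.4999,-.3425,-.235)),k=(CL,(.4655,.337,3.245)))
S=6; tiles=[]
for key,wh in(("h",(66,50)),("c",(66,50)),("k",(66,50))):
    for c in("side","top"):
        im=M[c+"_im"]; parts,p=P[key]; T=pose(*p); ctr=proj(c,T(np.array([[0,0,.03]])))[0].astype(int)
        x0,y0=ctr[0]-33,ctr[1]-39 if c=="side" else ctr[1]-33
        y0=ctr[1]-33
        I=cv2.resize(im[y0:y0+66,x0:x0+66,::-1],None,fx=S*.66,fy=S*.66,interpolation=cv2.INTER_CUBIC); k=S*.66
        for Q in parts:
            q=((proj(c,T(Q))+.5-[x0,y0])*k).round().astype(np.int32)
            if len(Q)==8:
                for a in range(8):
                    for b in range(a):
                        d=np.abs(Q[a]-Q[b])>1e-9
                        if (a^b) in(1,2,4): cv2.line(I,tuple(map(int,q[a])),tuple(map(int,q[b])),(0,0,255),1)
            else: cv2.polylines(I,[cv2.convexHull(q)],True,(0,0,255),1)
        if key=="h":
            for w in((0,.042,.045),(0,-.042,.045)):
                cv2.circle(I,tuple(map(int,(proj(c,T(np.array([w])))[0]+.5-[x0,y0])*k)),2,(0,255,0),-1)
        tiles.append(I)
out=np.vstack([np.hstack(tiles[0::2]),np.hstack(tiles[1::2])]); print(out.shape)
cv2.imwrite("pics/ov.png",out[:600,:800])
E
```

```text
(522, 783, 3)
```

View pics/ov.png

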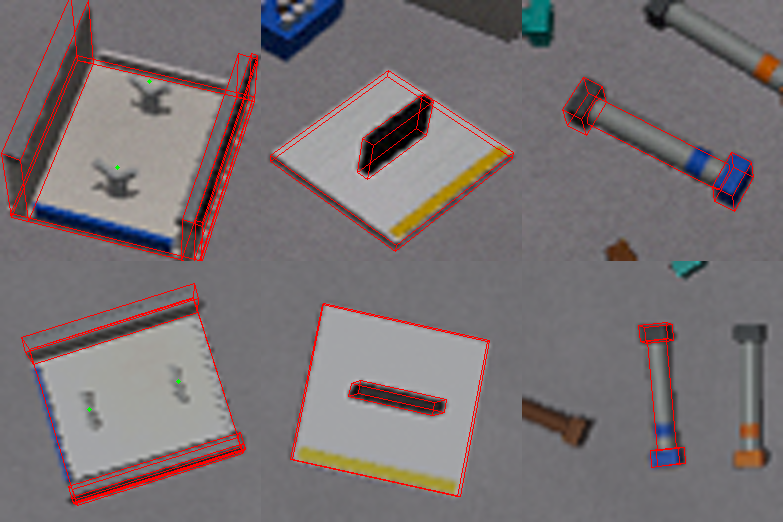

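```bash
python3 - <<'E'
from fit0 import *
a=cv2.resize(M["side_im"][160:245,203:278,::-1],None,fx=5.3,fy=5.3,interpolation=cv2.INTER_CUBIC)
b=cv2.resize(M["top_im"][165:250,212:287,::-1],None,fx=5.3,fy=5.3,interpolation=cv2.INTER_CUBIC)
ms=M["side_heater_0"][160:245,203:278].astype(np.uint8);mt=M["top_heater_0"][165:250,212:287].astype(np.uint8)
for I,m in((a,ms),(b,mt)):
    m=cv2.resize(m,I.shape[1::-1],interpolation=cv2.INTER_NEAREST); cv2.drawContours(I,cv2.findContours(m,0,1)[0],-1,(0,0,255),1)
    I[:]=np.clip(I*1.3,0,255)
cv2.imwrite("pics/hz.png",np.hstack([a,b]))
E
```

```text
(no output)
```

View pics/hz.png

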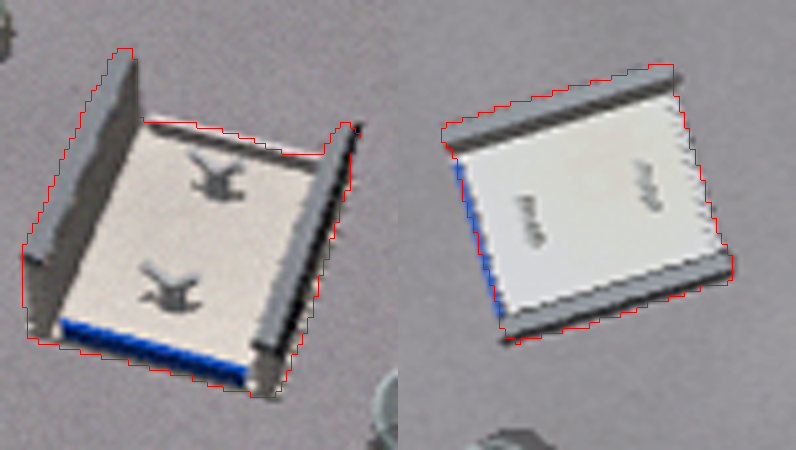

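>>> {"fn": "servo_tool", "kwargs": {"series": [[0.4,0.5,0.2,0,0,0.08,0],[0.8,1,0.4,0,0,0.158,0],[0.8,1,0.4,0,0,0.158,0],[0.8,1,0.4,0,0,0.158,0],[0.8,1,0.4,0,0,0.158,0]]}}

```text
time: 2.7
tool_pos: [0.3044, -0.4976, 0.2946]
tcp_rot: [2.906, 1.182, 0.004]
wrist_force: [1.0, -0.2, 0.7]
width: 1.006
grip_force: 0.0
```

>>> {"fn": "servo_tool", "kwargs": {"series": [[0.4,0.5,0,0,0,0.08,0],[0.8,1,0,0,0,0.158,0],[0.8,1,0,0,0,0.158,0],[0.8,1,0,0,0,0.158,0],[0.8,1,0,0,0,0.158,0]]}}

```text
time: 3.2
tool_pos: [0.423, -0.3471, 0.2912]
tcp_rot: [-2.53, -1.862, -0.003]
wrist_force: [0.2, 0.3, 0.4]
width: 0.999
grip_force: 0.0
```

>>> {"fn": "servo_tool", "kwargs": {"series": [[0.2,0.5,0,0,0,0.08,0],[0.4,1,0,0,0,0.158,0],[0.4,1,0,0,0,0.158,0],[0.4,1,0,0,0,0.158,0],[0.4,1,0,0,0,0.158,0]]}}

```text
time: 3.7
tool_pos: [0.4809, -0.1999, 0.2912]
tcp_rot: [2.0, 2.423, -0.001]
wrist_force: [0.4, -0.5, -0.3]
width: 1.001
grip_force: 0.0
```

```bash
python3 - <<'E'
from h import *
np.set_printoptions(precision=4,suppress=True)
M=np.load("m0.npz")
for n,h in(("amber",.1),("clear",.1),("jar",.037),("beaker",.042),("wrench",.005),("spare",.013)):
    uv={}
    for c in("side","top"):
        if n=="clear" and c=="side": continue
        ys,xs=np.nonzero(M[f"{c}_{n}_0"]); uv[c]=np.array([(xs.min()+xs.max())/2,(ys.min()+ys.max())/2])
    r=lambda X:np.concatenate([proj(c,[X[0],X[1],h])[0]-uv[c] for c in uv]); s=least_squares(r,[.5,0]); print(n,s.x,s.fun)
s=bot.read_state(); print(s["time"],s["tool_pos"],s["tcp_rot"],s["q"])
E
```

```text
amber [ 0.7302 -0.2398] [ 0.6552  0.0932 -0.3228 -0.5937]
clear [0.747  0.2198] [0. 0.]
jar [ 0.7763 -0.0129] [-0.1315 -0.0962  0.0246  0.1627]
beaker [0.3691 0.1029] [-0.1443  0.9761  0.9921 -0.4376]
wrench [ 0.3702 -0.1275] [-0.9059 -0.3241  0.2402  1.0812]
spare [0.465  0.2542] [ 0.3349  0.0104 -0.2491 -0.3694]
3.7 [ 0.4809 -0.1999  0.2912] [ 1.9996  2.4228 -0.0009] [-0.4414 -0.0632  1.8521 -0.0006  1.3526 -0.632 ]
```

>>> {"fn": "servo_tool", "kwargs": {"series": [[0,0.5,0,0,0,0.08,0.35],[0,1,0,0,0,0.158,0.35],[0,1,0,0,0,0.158,0.35],[0,1,0,0,0,0.158,0.35]]}}

```text
time: 4.1
tool_pos: [0.4803, -0.0477, 0.2913]
tcp_rot: [-1.338, -2.842, -0.002]
wrist_force: [-0.3, -0.9, 0.4]
width: 0.647
grip_force: 0.0
```

>>> {"fn": "servo_tool", "kwargs": {"series": [[0,0.5,0,0,0,0.08,0.35],[0,1,0,0,0,0.158,0.35],[0,1,0,0,0,0.158,0.35],[0,1,0,0,0,0.158,0.35]]}}

```text
time: 4.5
tool_pos: [0.4809, 0.1026, 0.2913]
tcp_rot: [-0.598, -3.084, -0.002]
wrist_force: [0.3, -0.6, 0.2]
width: 0.651
grip_force: 0.0
```

>>> {"fn": "servo_tool", "kwargs": {"series": [[0,0.5,0,0,0,0.08,0.35],[0,1,0,0,0,0.158,0.35],[0,1,0,0,0,0.158,0.35],[0,1,0,0,0,0.158,0.35]]}}

```text
time: 4.9
tool_pos: [0.4815, 0.2526, 0.2909]
tcp_rot: [-0.176, 3.136, 0.002]
wrist_force: [0.9, -1.0, -0.1]
width: 0.65
grip_force: 0.0
```

>>> {"fn": "servo_tool", "kwargs": {"series": [[-0.1,0.58,-0.4,0,0,0,0.35],[-0.1,0.58,-1,0,0,0,0.35],[-0.1,0.58,-1,0,0,0,0.35],[-0.1,0.58,-1,0,0,0,0.35]]}}

```text
time: 5.3
tool_pos: [0.4652, 0.3345, 0.1371]
tcp_rot: [0.163, -3.134, 0.005]
wrist_force: [-0.6, -0.8, -0.0]
width: 0.65
grip_force: 0.0
```

```bash
cat >> h.py <<'E'
def st():
    s=bot.read_state(); R=Rot.from_rotvec(s["tcp_rot"]).as_matrix()
    print(round(s["time"],2),"pos",s["tool_pos"].round(4),"psi",np.degrees(np.arctan2(R[1,1],R[0,1])).round(2),"z",R[:,2].round(4),"q",s["q"].round(3),"F",s["wrist_force"].round(1),"w",round(s["width"],3),"g",round(s["grip_force"],1))
    return s["tool_pos"],R
E
python3 - <<'E'
from h import *
st()
for c in("side",): cv2.imwrite(f"pics/{c}1.png",cv2.resize(bot.read_camera(c)[220:340,150:310,::-1],None,fx=4,fy=4,interpolation=cv2.INTER_CUBIC))
E
```

```text
5.3 pos [0.4652 0.3345 0.1371] psi 95.96 z [-0.0033 -0.0034 -1.    ] q [ 5.800e-01  1.530e-01  1.918e+00 -1.000e-03  1.075e+00 -1.094e+00] F [-0.6 -0.8 -0. ] w 0.65 g 0.0
```

View pics/side1.png

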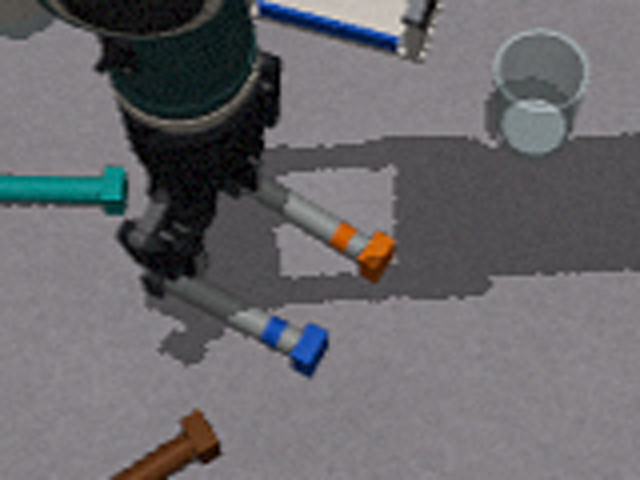

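>>> {"fn": "servo_tool", "kwargs": {"series": [[0,0,-0.3,0,0,0,0.35],[0,0,-0.6,0,0,0,0.35],[0,0,-0.75,0,0,0,0.35],[0,0,-0.85,0,0,0,0.35],[0,0,-0.85,0,0,0,0.35],[0,0,-0.85,0,0,0,0.35]]}}

```text
time: 5.95
tool_pos: [0.4673, 0.3364, 0.0151]
tcp_rot: [-0.166, 3.135, 0.001]
wrist_force: [0.4, 0.5, 0.4]
width: 0.651
grip_force: 0.0
```

```bash
python3 -c "
from h import *
st()"
```

```text
5.95 pos [0.4673 0.3364 0.0151] psi 96.07 z [ 1.8e-03  9.0e-04 -1.0e+00] q [ 0.581  0.303  1.995 -0.     0.841 -1.096] F [0.4 0.5 0.4] w 0.651 g 0.0
```

>>> {"fn": "servo_tool", "kwargs": {"series": [[0,0,-0.065,0,0,0,0.35],[0,0,-0.065,0,0,0,0.6],[0,0,-0.065,0,0,0,1],[0,0,-0.065,0,0,0,1],[0,0,-0.065,0,0,0,1],[0,0,-0.065,0,0,0,1],[0,0,-0.065,0,0,0,1],[0,0,-0.065,0,0,0,1]], "newtons": 50}}

```text
time: 6.75
tool_pos: [0.466, 0.337, 0.0048]
tcp_rot: [-0.169, 3.136, 0.001]
wrist_force: [-1.3, -1.3, 6.1]
width: 0.188
grip_force: 49.1
```

```bash
python3 -c "
from h import *
st()"
```

```text
6.75 pos [0.466  0.337  0.0048] psi 96.16 z [ 8.e-04  6.e-04 -1.e+00] q [ 0.583  0.317  2.001  0.     0.823 -1.096] F [-1.3 -1.3  6.1] w 0.188 g 49.1
```

>>> {"fn": "servo_tool", "kwargs": {"series": [[0,0,0.1,0,0,0,1],[0,0,0.4,0,0,0,1],[0,0,0.7,0,0,0,1],[0,0,1,0,0,0,1],[0,0,1,0,0,0,1]]}}

```text
time: 7.25
tool_pos: [0.47, 0.3397, 0.1628]
tcp_rot: [-0.168, 3.124, 0.012]
wrist_force: [1.1, 1.0, -1.4]
width: 0.19
grip_force: 49.1
```

>>> {"fn": "servo_tool", "kwargs": {"series": [[0.06,-0.2,0,0,0,-0.044,1],[0.12,-0.4,0,0,0,-0.088,1],[0.18,-0.6,0,0,0,-0.132,1],[0.25,-0.8,0,0,0,-0.177,1],[0.315,-0.973,0,0,0,-0.221,1]]}}

```text
time: 7.75
tool_pos: [0.5121, 0.189, 0.1531]
tcp_rot: [-0.917, -3.003, 0.002]
wrist_force: [0.2, -0.2, -2.5]
width: 0.185
grip_force: 49.2
```

>>> {"fn": "servo_tool", "kwargs": {"series": [[0.06,-0.2,0,0,0,-0.044,1],[0.12,-0.4,0,0,0,-0.088,1],[0.18,-0.6,0,0,0,-0.132,1],[0.25,-0.8,0,0,0,-0.177,1],[0.315,-0.973,0,0,0,-0.221,1],[0.315,-0.973,0,0,0,-0.221,1],[0.315,-0.973,0,0,0,-0.221,1]]}}

```text
time: 8.45
tool_pos: [0.5593, 0.0443, 0.1532]
tcp_rot: [-1.877, -2.517, 0.001]
wrist_force: [-0.2, 0.6, -2.4]
width: 0.187
grip_force: 49.2
```

```bash
python3 - <<'E'
from h import *
p,R=st()
uv={}
for c in("side","top"):
    im=bot.read_camera(c); cv2.imwrite(f"pics/{c}2.png",im[:,:,::-1])
    for n in("column_mid","column_end","heater_vees"):
        print(c,n,[(round(d["score"],2),(np.array(d["at"])*[384,512]).round(1).tolist()) for d in bot.mark_of(n,c)[:3]])
    print(proj(c,[p+[0,0,.009]]))
cv2.imwrite("pics/two.png",np.vstack([cv2.resize(cv2.imread(f"pics/{c}2.png")[y:y+75,x:x+120],None,fx=4,fy=4,interpolation=cv2.INTER_CUBIC) for c,y,x in(("side",165,180),("top",160,190))]))
E
```

```text
8.45 pos [0.5593 0.0443 0.1532] psi 16.58 z [-2.e-03  4.e-04 -1.e+00] q [ 3.400e-02  1.130e-01  1.931e+00  1.000e-03  1.099e+00 -2.550e-01] F [-0.2  0.6 -2.4] w 0.187 g 49.2
side column_mid [(0.82, [268.8, 158.2]), (0.81, [342.8, 179.8]), (0.63, [175.3, 238.0])]
side column_end [(0.84, [267.2, 178.9]), (0.78, [326.9, 202.7]), (0.64, [194.5, 230.7])]
side heater_vees [(0.56, [200.1, 240.0])]
[[238.88639301 175.20454077]]
top column_mid [(0.73, [235.3, 129.0]), (0.54, [195.7, 246.7])]
top column_end [(0.71, [202.6, 246.5]), (0.58, [195.8, 175.3]), (0.49, [204.7, 245.6])]
top heater_vees [(0.71, [205.5, 246.9])]
[[246.5548868  199.10054554]]
```

View pics/two.png

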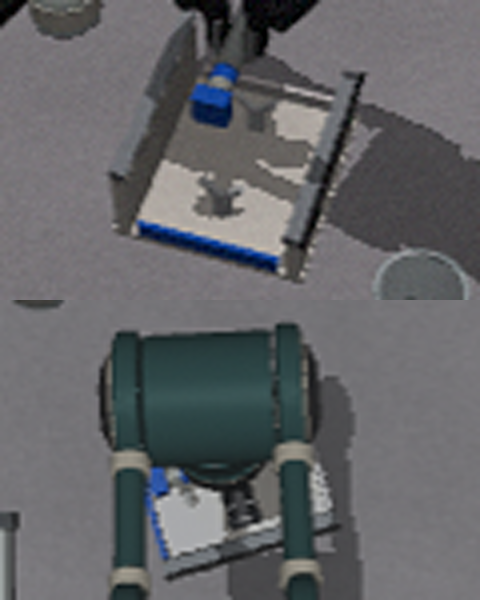

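>>> {"fn": "servo_tool", "kwargs": {"series": [[0.005,0,-0.15,0,0,0,1],[0.008,0.005,-0.35,0,0,0,1],[0.008,0.005,-0.5,0,0,0,1],[0.008,0.005,-0.62,0,0,0,1],[0.008,0.005,-0.7,0,0,0,1],[0.008,0.005,-0.7,0,0,0,1],[0.008,0.005,-0.7,0,0,0,1]]}}

```text
time: 9.55
tool_pos: [0.5617, 0.0456, 0.0495]
tcp_rot: [1.877, 2.519, 0.0]
wrist_force: [-0.3, 0.6, -1.8]
width: 0.189
grip_force: 49.2
```

```bash
python3 - <<'E'
from h import *
p,R=st()
im=bot.read_camera("side"); cv2.imwrite("pics/s3.png",cv2.resize(im[160:250,190:280,::-1],None,fx=6,fy=6,interpolation=cv2.INTER_CUBIC))
for n in("column_mid","column_end"):
    print(n,[(round(d["score"],2),(np.array(d["at"])*[384,512])[::-1].round(1).tolist()) for d in bot.mark_of(n,"side")[:3]])
m=p+[0,0,.0082]; print(proj("side",[m,m+R[:,0]*.065,m-R[:,0]*.065]))
E
```

```text
9.55 pos [0.5617 0.0456 0.0495] psi 16.61 z [ 5.e-04  0.e+00 -1.e+00] q [ 0.037  0.236  2.004 -0.     0.901 -0.253] F [-0.3  0.6 -1.8] w 0.189 g 49.2
column_mid [(0.88, [157.7, 267.0]), (0.67, [176.0, 342.8]), (0.63, [237.5, 199.0])]
column_end [(0.72, [199.7, 328.0]), (0.68, [232.0, 216.2]), (0.63, [180.4, 267.2])]
[[238.69666467 197.19872649]
 [232.05060987 214.44597943]
 [244.9366452  181.00524914]]
```

View pics/s3.png

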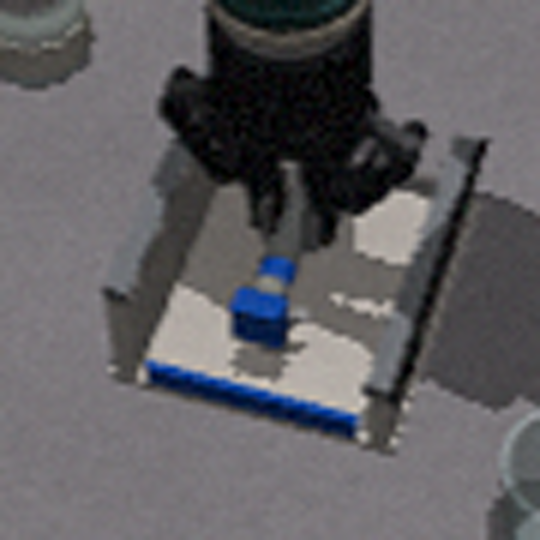

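>>> {"fn": "servo_tool", "kwargs": {"series": [[-0.005,-0.013,-0.015,0,0,0,1],[-0.005,-0.013,-0.03,0,0,0,1],[-0.005,-0.013,-0.045,0,0,0,1],[-0.005,-0.013,-0.055,0,0,0,1],[-0.005,-0.013,-0.065,0,0,0,1],[-0.005,-0.013,-0.07,0,0,0,1],[-0.005,-0.013,-0.07,0,0,0,1]]}}

```text
time: 10.4
tool_pos: [0.5603, 0.0435, 0.0383]
tcp_rot: [-1.877, -2.518, 0.0]
wrist_force: [0.4, -0.7, -1.2]
width: 0.187
grip_force: 49.2
```

```bash
python3 -c "
from h import *
st()"
```

```text
10.4 pos [0.5603 0.0435 0.0383] psi 16.6 z [-5.e-04 -0.e+00 -1.e+00] q [ 0.033  0.249  2.013 -0.     0.88  -0.256] F [ 0.4 -0.7 -1.2] w 0.187 g 49.2
```

>>> {"fn": "servo_tool", "kwargs": {"series": [[0,0,-0.005,0,0,0,1],[0,0,-0.01,0,0,0,1],[0,0,-0.01,0,0,0,1]]}}

```text
time: 10.7
tool_pos: [0.5606, 0.0435, 0.0371]
tcp_rot: [1.878, 2.519, 0.0]
wrist_force: [-0.5, -0.2, -1.4]
width: 0.189
grip_force: 49.2
```

>>> {"fn": "servo_tool", "kwargs": {"series": [[0,0,-0.005,0,0,0,1],[0,0,-0.005,0,0,0,1],[0,0,-0.005,0,0,0,1]]}}

```text
time: 11.0
tool_pos: [0.5609, 0.0436, 0.0368]
tcp_rot: [1.878, 2.518, 0.001]
wrist_force: [-1.2, 0.6, 3.1]
width: 0.184
grip_force: 49.8
```

>>> {"fn": "servo_tool", "kwargs": {"series": [[0,0,0,0,0,0,0.7],[0,0,0,0,0,0,0.55],[0,0,0,0,0,0,0.5],[0,0,0,0,0,0,0.5]]}}

```text
time: 11.4
tool_pos: [0.5605, 0.0435, 0.0361]
tcp_rot: [-1.877, -2.519, 0.0]
wrist_force: [-0.4, 1.2, 0.4]
width: 0.495
grip_force: 0.0
```

>>> {"fn": "servo_tool", "kwargs": {"series": [[0,0,0.08,0,0,0,0.5],[0,0,0.25,0,0,0,0.5],[0,0,0.5,0,0,0,0.5],[0,0,0.75,0,0,0,0.5],[0,0,1,0,0,0,0.5],[0,0,1,0,0,0,0.5]]}}

```text
time: 12.0
tool_pos: [0.5652, 0.0437, 0.1944]
tcp_rot: [1.871, 2.511, 0.013]
wrist_force: [1.0, 0.3, 0.6]
width: 0.501
grip_force: 0.0
```

```bash
python3 -c "
from h import *
st()"
```

```text
12.0 pos [0.5652 0.0437 0.1944] psi 16.6 z [ 1.320e-02  4.000e-04 -9.999e-01] q [ 0.033  0.078  1.889 -0.     1.161 -0.257] F [1.  0.3 0.6] w 0.501 g 0.0
```

>>> {"fn": "servo_tool", "kwargs": {"series": [[-0.03,-0.2,0.2,0,0,-0.02,0.3],[-0.08,-0.5,0.2,0,0,-0.04,0.3],[-0.135,-0.858,0.2,0,0,-0.0557,0.3],[-0.135,-0.858,0.2,0,0,-0.0557,0.3]]}}

```text
time: 12.4
tool_pos: [0.5393, -0.0897, 0.2167]
tcp_rot: [2.095, 2.338, -0.003]
wrist_force: [0.6, 0.9, 0.7]
width: 0.701
grip_force: 0.0
```

>>> {"fn": "servo_tool", "kwargs": {"series": [[-0.045,-0.3,0,0,0,-0.02,0.3],[-0.09,-0.6,0,0,0,-0.04,0.3],[-0.135,-0.858,0,0,0,-0.0557,0.3],[-0.135,-0.858,0,0,0,-0.0557,0.3]]}}

```text
time: 12.8
tool_pos: [0.5191, -0.2175, 0.2161]
tcp_rot: [2.292, 2.147, -0.002]
wrist_force: [0.8, 0.5, -0.4]
width: 0.698
grip_force: 0.0
```

>>> {"fn": "servo_tool", "kwargs": {"series": [[-0.045,-0.3,0,0,0,-0.02,0.3],[-0.09,-0.6,0,0,0,-0.04,0.3],[-0.135,-0.858,0,0,0,-0.0557,0.3],[-0.135,-0.858,0,0,0,-0.0557,0.3],[-0.135,-0.858,-0.4,0,0,-0.0557,0.3],[-0.135,-0.858,-0.4,0,0,-0.0557,0.3],[-0.135,-0.858,-0.4,0,0,-0.0557,0.3]]}}

```text
time: 13.5
tool_pos: [0.4979, -0.3395, 0.153]
tcp_rot: [-2.459, -1.942, 0.002]
wrist_force: [0.2, 0.7, -0.3]
width: 0.701
grip_force: 0.0
```

```bash
python3 - <<'E'
from fit0 import *
from h import st
p,R=st()
ims={}
for c in("side","top"): ims[c]=bot.read_camera(c)
np.savez("m1.npz",**ims)
def crop(im,y,x,w,h,k): return cv2.resize(im[y:y+h,x:x+w,::-1],None,fx=k,fy=k,interpolation=cv2.INTER_CUBIC)
T=pose(.5605,.045,.292)
S=ims["side"].copy()
out=np.hstack([crop(ims["side"],160,203,75,85,5),crop(ims["top"],165,212,75,85,5)])
for i,(c,y,x) in enumerate((("side",160,203),("top",165,212))):
    q=(proj(c,T(np.array([[0,y_,.045] for y_ in(-.065,0,.065)])))+.5-[x,y])*5+[i*375,0]
    for a in q: cv2.circle(out,tuple(map(int,a)),2,(0,255,0),-1)
cv2.imwrite("pics/h4.png",out)
for n in("column_mid","column_end"):
  for c in("side","top"):
    print(n,c,[(round(d["score"],2),(np.array(d["at"])*[384,512])[::-1].round(1).tolist()) for d in bot.mark_of(n,c)[:4]])
  print({c:proj(c,T(np.array([[0,0 if n[-1]=="d" and n[-3]=="m" else .065,.045]]))).round(1).tolist() for c in("side","top")})
E
```

```text
13.5 pos [ 0.4979 -0.3395  0.153 ] psi -13.39 z [-0.006   0.0051 -1.    ] q [-0.64   0.194  1.839  0.001  1.117 -0.407] F [ 0.2  0.7 -0.3] w 0.701 g 0.0
column_mid side [(0.84, [179.9, 344.4]), (0.73, [226.5, 275.6]), (0.66, [240.5, 202.1]), (0.63, [158.9, 269.5])]
column_mid top [(0.58, [169.0, 185.1]), (0.52, [128.7, 229.5]), (0.51, [246.6, 202.4])]
{'side': [[239.2, 199.7]], 'top': [[247.2, 202.4]]}
column_end side [(0.83, [201.8, 325.8]), (0.81, [180.9, 267.7]), (0.71, [232.1, 215.7]), (0.57, [218.5, 188.4])]
column_end top [(0.78, [175.9, 198.9]), (0.6, [230.8, 209.4]), (0.59, [146.6, 239.5]), (0.57, [265.4, 145.8])]
{'side': [[232.7, 216.9]], 'top': [[229.9, 207.8]]}
```

View pics/h4.png

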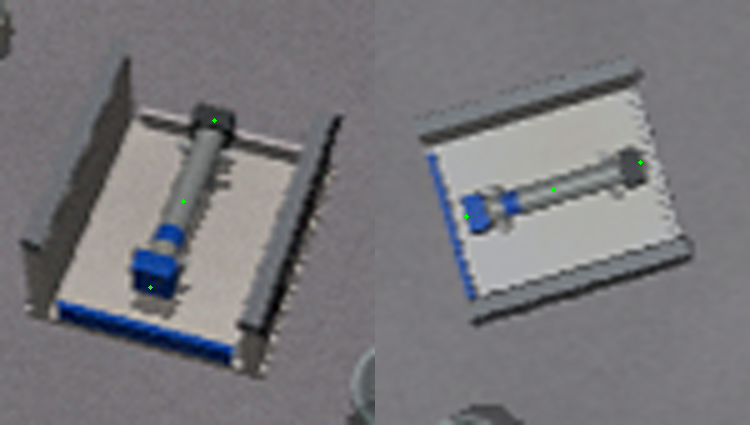

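>>> {"fn": "servo_tool", "kwargs": {"series": [[0,0,-0.3,0,0,0,0.4],[0,0,-0.6,0,0,0,0.4],[0,0,-0.75,0,0,0,0.4],[0,0,-0.85,0,0,0,0.4],[0,0,-0.9,0,0,0,0.4],[0,0,-0.9,0,0,0,0.4],[0,0,-0.9,0,0,0,0.4]]}}

```text
time: 14.5
tool_pos: [0.501, -0.3435, 0.023]
tcp_rot: [2.465, 1.944, 0.001]
wrist_force: [0.2, 0.4, 0.3]
width: 0.603
grip_force: 0.0
```

```bash
python3 - <<'E'
from h import *
p,R=st()
im=bot.read_camera("side"); c=proj("side",[[.5,-.3425,.03]])[0].astype(int)
cv2.imwrite("pics/s5.png",cv2.resize(im[c[1]-45:c[1]+45,c[0]-50:c[0]+50,::-1],None,fx=6,fy=6,interpolation=cv2.INTER_CUBIC))
E
```

```text
14.5 pos [ 0.501  -0.3435  0.023 ] psi -13.48 z [ 0.0023 -0.0017 -1.    ] q [-0.642  0.342  1.923  0.     0.873 -0.407] F [0.2 0.4 0.3] w 0.603 g 0.0
```

View pics/s5.png

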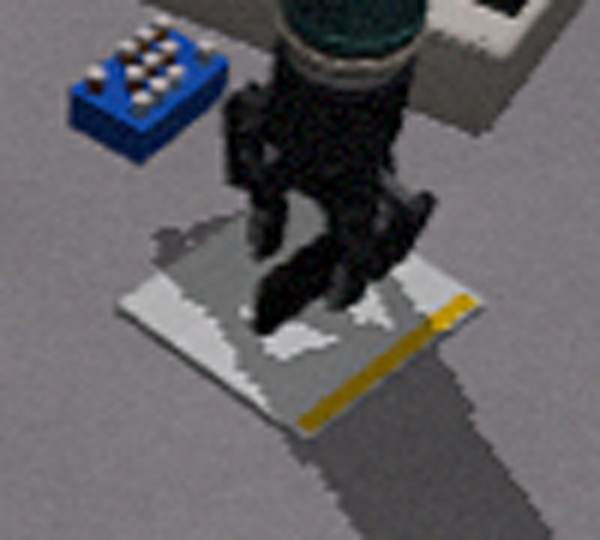

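>>> {"fn": "servo_tool", "kwargs": {"series": [[0,0,-0.05,0,0,0,0.4],[0,0,-0.05,0,0,0,0.6],[0,0,-0.05,0,0,0,0.8],[0,0,-0.05,0,0,0,1],[0,0,-0.05,0,0,0,1],[0,0,-0.05,0,0,0,1],[0,0,-0.05,0,0,0,1],[0,0,-0.05,0,0,0,1]], "newtons": 90}}

```text
time: 15.35
tool_pos: [0.5001, -0.3427, 0.0141]
tcp_rot: [2.466, 1.945, 0.0]
wrist_force: [0.6, 0.8, 1.6]
width: 0.128
grip_force: 88.4
```

```bash
python3 -c "
from h import *
st()"
```

```text
15.35 pos [ 0.5001 -0.3427  0.0141] psi -13.48 z [ 6.e-04 -3.e-04 -1.e+00] q [-0.642  0.354  1.928  0.     0.86  -0.407] F [0.6 0.8 1.6] w 0.128 g 88.4
```

>>> {"fn": "servo_tool", "kwargs": {"series": [[0,0,0.03,0,0,0,1],[0,0,0.1,0,0,0,1],[0,0,0.25,0,0,0,1],[0,0,0.45,0,0,0,1],[0,0,0.7,0,0,0,1],[0,0,0.95,0,0,0,1],[0,0,0.95,0,0,0,1]]}}

```text
time: 16.05
tool_pos: [0.5032, -0.3452, 0.1634]
tcp_rot: [2.458, 1.938, 0.005]
wrist_force: [1.4, -0.8, -2.9]
width: 0.131
grip_force: 88.4
```

>>> {"fn": "servo_tool", "kwargs": {"series": [[0.02,-0.0,0.1,0,0,0.01,1],[0.04,0.2,0.2,0,0,0.02,1],[0.08,0.45,0.2,0,0,0.03,1],[0.11,0.7,0.2,0,0,0.045,1],[0.13,0.86,0.2,0,0,0.0559,1]]}}

```text
time: 16.55
tool_pos: [0.5176, -0.2104, 0.184]
tcp_rot: [-2.279, -2.154, 0.002]
wrist_force: [0.3, -1.1, -5.9]
width: 0.126
grip_force: 88.1
```

>>> {"fn": "servo_tool", "kwargs": {"series": [[0.03,0.22,0,0,0,0.015,1],[0.06,0.44,0,0,0,0.03,1],[0.09,0.66,0,0,0,0.045,1],[0.13,0.86,0,0,0,0.0559,1]]}}

```text
time: 16.95
tool_pos: [0.5368, -0.0826, 0.1839]
tcp_rot: [-2.082, -2.346, 0.004]
wrist_force: [0.8, 0.3, -5.5]
width: 0.13
grip_force: 88.2
```

>>> {"fn": "servo_tool", "kwargs": {"series": [[0.03,0.22,0,0,0,0.015,1],[0.06,0.44,0,0,0,0.03,1],[0.09,0.66,0,0,0,0.045,1],[0.13,0.86,0,0,0,0.0559,1],[0.13,0.86,0,0,0,0.0559,1],[0.13,0.86,0,0,0,0.0559,1]]}}

```text
time: 17.55
tool_pos: [0.5567, 0.045, 0.1843]
tcp_rot: [-1.87, -2.521, 0.005]
wrist_force: [-0.3, -0.9, -5.0]
width: 0.128
grip_force: 88.3
```

```bash
cat >> h.py <<'E'
HP=(.5605,.045,.292)
def cover_move(fx,fz,th,fy=0.,zt=.0141,yo=0.):
    """units row from the measured pose to: cover front edge at heater (fx,fy,fz), pitch th"""
    p,R=st()
    Rh=Rot.from_euler("z",HP[2]).as_matrix(); Rc=Rh@Rot.from_euler("y",-th).as_matrix()
    o=np.array([HP[0],HP[1],0])+Rh@[fx,fy,fz]; tcp=o+Rc@np.array([.074,-yo,zt])
    Rt=Rc@np.array([[0,1,0],[1,0,0],[0,0,-1.]])  # tool y=cover x, tool x=cover y, tool z down
    rv=Rot.from_matrix(Rt@R.T).as_rotvec()
    print("shift",((tcp-p)/.15).round(3),"turn",(rv/np.pi).round(4)); return tcp
def where(zt=.0141):
    p,R=st(); Rh=Rot.from_euler("z",HP[2]).as_matrix()
    Rc=R@np.array([[0,1,0],[1,0,0],[0,0,-1.]]); o=p-Rc@[0,0,zt]
    f=lambda P:(Rh.T@(o+Rc@P-[HP[0],HP[1],0])*1000).round(1)
    print("front",f([-.074,0,0]),"rear",f([.074,0,0]),"pitch",np.arcsin(Rc[2,0]).round(4),"yawerr",(np.arctan2(Rc[1,0],Rc[0,0])-HP[2]).round(4),"roll",Rc[2,1].round(4))
E
python3 - <<'E'
from h import *
where(); cover_move(-.068,.105,.405)
cv2.imwrite("pics/s6.png",bot.read_camera("side")[:,:,::-1])
for c in("side",):
  for n in("cover","cover_front","cover_rear"): print(n,[(round(d["score"],2),(np.array(d["at"])*[384,512])[::-1].round(1).tolist()) for d in bot.mark_of(n,c)[:3]])
s=bot.read_state();p=s["tool_pos"];R=Rot.from_rotvec(s["tcp_rot"]).as_matrix()@np.array([[0,1,0],[1,0,0],[0,0,-1.]])
print(proj("side",[p+R@[x,0,-.0141] for x in(0,-.074,.074)]))
E
```

```text
17.55 pos [0.5567 0.045  0.1843] psi 16.86 z [-4.4e-03 -6.0e-04 -1.0e+00] q [ 0.036  0.083  1.904 -0.     1.159 -0.258] F [-0.3 -0.9 -5. ] w 0.128 g 88.3
front [-77.7   1.  170.5] rear [ 70.3   1.3 169.8] pitch -0.0044 yawerr 0.0022 roll 0.0007
17.55 pos [0.5567 0.045  0.1843] psi 16.86 z [-4.4e-03 -6.0e-04 -1.0e+00] q [ 0.036  0.083  1.904 -0.     1.159 -0.258] F [-0.3 -0.9 -5. ] w 0.128 g 88.3
shift [-0.01  -0.011 -0.248] turn [ 0.0374 -0.1248 -0.0007]
cover [(0.94, [242.3, 173.4]), (0.67, [218.2, 165.8])]
cover_front [(0.79, [266.7, 175.7]), (0.25, [239.0, 201.7])]
cover_rear [(0.84, [215.4, 166.2])]
[[239.49016387 173.15685278]
 [265.16675209 178.95463046]
 [214.41847594 167.49558307]]
```

>>> {"fn": "servo_tool", "kwargs": {"series": [[0,0,-0.05,0.0075,-0.025,0,1],[0,0,-0.1,0.015,-0.05,0,1],[-0.005,-0.005,-0.15,0.0225,-0.075,0,1],[-0.01,-0.01,-0.2,0.03,-0.1,0,1],[-0.01,-0.011,-0.248,0.0374,-0.1248,-0.0007,1],[-0.01,-0.011,-0.248,0.0374,-0.1248,-0.0007,1],[-0.01,-0.011,-0.248,0.0374,-0.1248,-0.0007,1]]}}

```text
time: 18.45
tool_pos: [0.5557, 0.0419, 0.1486]
tcp_rot: [1.712, 2.293, 0.473]
wrist_force: [0.5, -0.3, -5.0]
width: 0.132
grip_force: 89.2
```

```bash
python3 - <<'E'
from h import *
where(); cover_move(-.068,.066,.405)
s=bot.read_state();p=s["tool_pos"];R=Rot.from_rotvec(s["tcp_rot"]).as_matrix()@np.array([[0,1,0],[1,0,0],[0,0,-1.]])
im=bot.read_camera("side"); I=cv2.resize(im[150:250,190:290,::-1],None,fx=5.9,fy=5.9,interpolation=cv2.INTER_CUBIC)
I=np.clip(I*1.3,0,255).astype(np.uint8)
def poly(P,col):
    q=((proj("side",P)+.5-[190,150])*5.9).round().astype(np.int32); cv2.polylines(I,[q],True,col,1)
poly([p+R@[x,y,z-.0141] for x,y,z in((-.074,-.08,0),(-.074,.08,0),(.074,.08,0),(.074,.08,.008),(.074,-.08,.008),(-.074,-.08,.008))],(0,0,255))
poly([p+R@[x,y,z-.0141] for x,y,z in((-.074,-.08,.008),(-.074,.08,.008),(.074,.08,.008))],(0,0,255))
Rh=Rot.from_euler("z",HP[2]).as_matrix();h=lambda *a:np.array([HP[0],HP[1],0])+Rh@np.array(a)
poly([h(-.0715,-.08,.0555),h(-.0715,.08,.0555),h(-.0765,.08,.0545)],(0,255,0)); poly([h(-.075,.08,0),h(.075,.08,0)],(0,255,0))
cv2.imwrite("pics/s7.png",I)
E
```

```text
18.45 pos [0.5557 0.0419 0.1486] psi 16.49 z [ 0.3788  0.1129 -0.9186] q [-0.053 -0.121  2.231  0.219  0.658 -0.489] F [ 0.5 -0.3 -5. ] w 0.132 g 89.2
front [-67.8  -1.3 106.4] rear [ 68.1  -1.9 164.9] pitch 0.4064 yawerr -0.0043 roll 0.0007
18.45 pos [0.5557 0.0419 0.1486] psi 16.49 z [ 0.3788  0.1129 -0.9186] q [-0.053 -0.121  2.231  0.219  0.658 -0.489] F [ 0.5 -0.3 -5. ] w 0.132 g 89.2
shift [-0.004  0.01  -0.27 ] turn [-0.0003  0.0004  0.0013]
```

View pics/s7.png

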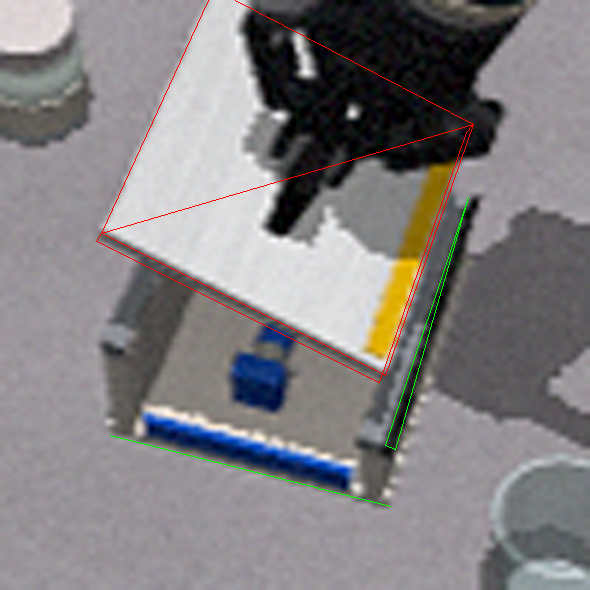

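```bash
python3 - <<'E'
from h import *
s=bot.read_state();p=s["tool_pos"];R=Rot.from_rotvec(s["tcp_rot"]).as_matrix()@np.array([[0,1,0],[1,0,0],[0,0,-1.]])
bot.read_camera("side"); d=bot.trace("cover","side")[0]; print(d["score"]); m=d["mask"]
for yo in(-.004,-.002,0,.002,.004):
    a,b=proj("side",[p+R@[x,.08+yo,-.0141] for x in(-.074,.074)])
    cols=np.arange(int(b[0])+5,int(a[0])-4); pr=a[1]+(cols-a[0])*(b[1]-a[1])/(b[0]-a[0])
    low=np.array([np.nonzero(m[:,c])[0].max() for c in cols])+.5
    print(yo,(low-pr).mean().round(2),np.median(low-pr).round(2),(low-pr).std().round(2))
# same test on the cover on the bench & heater for bias
M=np.load("m0.npz"); 
for n,P,z in(("cover",(.5,-.3427,-.2353),0),("heater",HP,0)):
    mm=M[f"side_{n}_0"]; T=pose(*P)
    for yo in(-.002,0,.002):
        a,b=proj("side",T(np.array([[x,.08+yo,z] for x in(-.074,.074)])))
        cols=np.arange(int(min(a[0],b[0]))+5,int(max(a[0],b[0]))-4); pr=a[1]+(cols-a[0])*(b[1]-a[1])/(b[0]-a[0])
        low=np.array([np.nonzero(mm[:,c])[0].max() for c in cols])+.5
        print(n,yo,np.median(low-pr).round(2),(low-pr).std().round(2))
E
```

```text
0.22
-0.004 28.12 28.1 2.67
-0.002 27.44 27.42 2.67
0 26.76 26.73 2.67
0.002 26.32 26.05 2.67
0.004 25.63 25.36 2.67
cover -0.002 -0.27 0.37
cover 0 -0.85 0.4
cover 0.002 -1.44 0.4
heater -0.002 0.84 0.33
heater 0 0.24 0.33
heater 0.002 -0.36 0.33
```

```bash
python3 - <<'E'
from h import *
s=bot.read_state();p=s["tool_pos"];R=Rot.from_rotvec(s["tcp_rot"]).as_matrix()@np.array([[0,1,0],[1,0,0],[0,0,-1.]])
g=bot.read_camera("side").mean(2).astype(np.float32)
ys=np.arange(-.012,.012,.001); xs=np.arange(-.045,.06,.003)
def prof(f): 
    A=np.array([[g_ for g_ in cv2.remap(g,*[proj("side",[f(x,y) for y in ys])[:,k].astype(np.float32).reshape(1,-1) for k in(0,1)],cv2.INTER_LINEAR)[0]] for x in xs]); return A.mean(0).round(0)
print("y-edge top held",*zip((ys*1000).round().astype(int),prof(lambda x,y:p+R@[x,.08+y,.008-.0141])))
T=pose(.5001,-.3427,-.2353); g=np.load("m0.npz")["side_im"].mean(2).astype(np.float32)
print("bench",*zip((ys*1000).round().astype(int),prof(lambda x,y:T(np.array([[x,.08+y,.008]]))[0])))
g=np.load("m0.npz")["top_im"].mean(2).astype(np.float32)
def prof2(sg,c="top"): 
    return np.array([cv2.remap(g,*[proj(c,T(np.array([[x,sg*(.08+y),.008] for y in ys])))[:,k].astype(np.float32).reshape(1,-1) for k in(0,1)],cv2.INTER_LINEAR)[0] for x in xs]).mean(0).round(0)
print("top +y",prof2(1)); print("top -y",prof2(-1))
E
```

```text
y-edge top held (np.int64(-12), np.float32(169.0)) (np.int64(-11), np.float32(169.0)) (np.int64(-10), np.float32(169.0)) (np.int64(-9), np.float32(169.0)) (np.int64(-8), np.float32(170.0)) (np.int64(-7), np.float32(171.0)) (np.int64(-6), np.float32(171.0)) (np.int64(-5), np.float32(169.0)) (np.int64(-4), np.float32(162.0)) (np.int64(-3), np.float32(148.0)) (np.int64(-2), np.float32(124.0)) (np.int64(-1), np.float32(99.0)) (np.int64(0), np.float32(79.0)) (np.int64(1), np.float32(70.0)) (np.int64(2), np.float32(69.0)) (np.int64(3), np.float32(72.0)) (np.int64(4), np.float32(76.0)) (np.int64(5), np.float32(78.0)) (np.int64(6), np.float32(79.0)) (np.int64(7), np.float32(80.0)) (np.int64(8), np.float32(80.0)) (np.int64(9), np.float32(81.0)) (np.int64(10), np.float32(81.0)) (np.int64(11), np.float32(81.0))
bench (np.int64(-12), np.float32(169.0)) (np.int64(-11), np.float32(169.0)) (np.int64(-10), np.float32(169.0)) (np.int64(-9), np.float32(170.0)) (np.int64(-8), np.float32(170.0)) (np.int64(-7), np.float32(169.0)) (np.int64(-6), np.float32(167.0)) (np.int64(-5), np.float32(162.0)) (np.int64(-4), np.float32(153.0)) (np.int64(-3), np.float32(140.0)) (np.int64(-2), np.float32(122.0)) (np.int64(-1), np.float32(103.0)) (np.int64(0), np.float32(86.0)) (np.int64(1), np.float32(74.0)) (np.int64(2), np.float32(70.0)) (np.int64(3), np.float32(73.0)) (np.int64(4), np.float32(81.0)) (np.int64(5), np.float32(91.0)) (np.int64(6), np.float32(100.0)) (np.int64(7), np.float32(108.0)) (np.int64(8), np.float32(113.0)) (np.int64(9), np.float32(115.0)) (np.int64(10), np.float32(116.0)) (np.int64(11), np.float32(116.0))
top +y [165. 165. 165. 165. 166. 166. 165. 163. 160. 155. 147. 135. 123. 113.
 108. 108. 111. 114. 115. 116. 116. 116. 116. 116.]
top -y [165. 165. 165. 165. 165. 165. 165. 166. 166. 165. 162. 156. 147. 138.
 129. 123. 119. 117. 117. 116. 117. 117. 117. 118.]
```

```bash
python3 -c "
from h import *
cover_move(-.067,.061,.405,yo=-.0015)"
```

```text
18.65 pos [0.5586 0.0427 0.1508] psi 16.6 z [ 0.383   0.1135 -0.9167] q [-0.051 -0.12   2.227  0.22   0.656 -0.489] F [-0.1  0.4 -4.5] w 0.124 g 89.2
shift [-0.019  0.016 -0.318] turn [-0.0004  0.0019  0.0008]
```

>>> {"fn": "servo_tool", "kwargs": {"series": [[-0.01,0.01,-0.08,0,0.001,0,1],[-0.019,0.016,-0.16,0,0.002,0,1],[-0.019,0.016,-0.22,0,0.002,0,1],[-0.019,0.016,-0.27,0,0.002,0,1],[-0.019,0.016,-0.3,0,0.002,0,1],[-0.019,0.016,-0.3,0,0.002,0,1],[-0.019,0.016,-0.3,0,0.002,0,1],[-0.019,0.016,-0.3,0,0.002,0,1]]}}

```text
time: 19.45
tool_pos: [0.5546, 0.0451, 0.1048]
tcp_rot: [1.712, 2.295, 0.472]
wrist_force: [-0.4, -0.7, -4.8]
width: 0.132
grip_force: 89.3
```

```bash
python3 -c "
from h import *
where();cover_move(-.067,.058,.405,yo=-.0015)"
```

```text
19.45 pos [0.5546 0.0451 0.1048] psi 16.53 z [ 0.3769  0.1137 -0.9193] q [-0.046 -0.061  2.27   0.248  0.563 -0.52 ] F [-0.4 -0.7 -4.8] w 0.132 g 89.3
front [-68.1   2.   62.7] rear [ 67.9   1.5 121. ] pitch 0.4046 yawerr -0.0035 roll 0.0016
19.45 pos [0.5546 0.0451 0.1048] psi 16.53 z [ 0.3769  0.1137 -0.9193] q [-0.046 -0.061  2.27   0.248  0.563 -0.52 ] F [-0.4 -0.7 -4.8] w 0.132 g 89.3
shift [ 0.008  0.    -0.031] turn [-0.0005 -0.0003  0.0009]
```

>>> {"fn": "servo_tool", "kwargs": {"series": [[0.007,0,-0.01,0,0,0.001,1],[0.007,0,-0.02,0,0,0.001,1],[0.007,0,-0.03,0,0,0.001,1],[0.007,0,-0.03,0,0,0.001,1],[0.007,0,-0.03,0,0,0.001,1]]}}

```text
time: 19.95
tool_pos: [0.5548, 0.0452, 0.0994]
tcp_rot: [1.71, 2.299, 0.472]
wrist_force: [-0.3, 0.1, -3.9]
width: 0.133
grip_force: 89.3
```

>>> {"fn": "servo_tool", "kwargs": {"series": [[0,0,-0.005,0,0,0,1],[0,0,-0.01,0,0,0,1],[0,0,-0.01,0,0,0,1]]}}

```text
time: 20.25
tool_pos: [0.5552, 0.0452, 0.0983]
tcp_rot: [1.709, 2.299, 0.472]
wrist_force: [-0.8, 0.6, -3.8]
width: 0.126
grip_force: 89.7
```

```bash
python3 -c "
from h import *
where()"
```

```text
20.25 pos [0.5552 0.0452 0.0983] psi 16.71 z [ 0.3756  0.115  -0.9196] q [-0.046 -0.049  2.273  0.256  0.55  -0.532] F [-0.8  0.6 -3.8] w 0.126 g 89.7
front [-67.5   1.7  56.3] rear [ 68.6   1.7 114.5] pitch 0.4037 yawerr -0.0003 roll 0.002
```

>>> {"fn": "servo_tool", "kwargs": {"series": [[0,0,-0.005,0,0,0,1],[0,0,-0.005,0,0,0,1],[0,0,-0.005,0,0,0,1]]}}

```text
time: 20.55
tool_pos: [0.5555, 0.0453, 0.098]
tcp_rot: [1.709, 2.299, 0.473]
wrist_force: [-1.2, 1.4, 1.4]
width: 0.13
grip_force: 90.3
```

>>> {"fn": "servo_tool", "kwargs": {"series": [[0,0,-0.005,0,0,0,1],[0,0,-0.005,0,0,0,1],[0,0,-0.005,0,0,0,1]]}}

```text
time: 20.85
tool_pos: [0.5556, 0.0453, 0.0978]
tcp_rot: [1.708, 2.299, 0.473]
wrist_force: [-4.4, 3.1, 5.9]
width: 0.128
grip_force: 90.9
```

```bash
python3 -c "
from h import *
where()"
```

```text
20.85 pos [0.5556 0.0453 0.0978] psi 16.73 z [ 0.3764  0.1153 -0.9192] q [-0.046 -0.047  2.273  0.258  0.548 -0.534] F [-4.4  3.1  5.9] w 0.128 g 90.9
front [-67.    1.8  55.7] rear [ 69.    1.8 114. ] pitch 0.4046 yawerr 0.0001 roll 0.0019
```

>>> {"fn": "servo_tool", "kwargs": {"series": [[0,0,0.004,0,0,0,1],[-0.004,-0.001,0.003,0,0,0,1],[-0.008,-0.002,0.002,0,0,0,1],[-0.012,-0.003,0.002,0,0,0,1],[-0.012,-0.003,0.002,0,0,0,1],[-0.012,-0.003,0.002,0,0,0,1]]}}

```text
time: 21.45
tool_pos: [0.5545, 0.0445, 0.098]
tcp_rot: [1.708, 2.297, 0.474]
wrist_force: [1.7, 2.9, 3.9]
width: 0.132
grip_force: 90.3
```

```bash
python3 -c "
from h import *
where()"
```

```text
21.45 pos [0.5545 0.0445 0.098 ] psi 16.72 z [ 0.3779  0.1146 -0.9187] q [-0.048 -0.051  2.276  0.258  0.546 -0.536] F [1.7 2.9 3.9] w 0.132 g 90.3
front [-68.3   1.3  55.8] rear [ 67.7   1.3 114.2] pitch 0.406 yawerr -0.0001 roll 0.0009
```

```bash
python3 - <<'E'
from h import *
s=bot.read_state();p=s["tool_pos"];R=Rot.from_rotvec(s["tcp_rot"]).as_matrix()@np.array([[0,1,0],[1,0,0],[0,0,-1.]])
im=bot.read_camera("side"); cv2.imwrite("pics/s8.png",im[:,:,::-1])
Rh=Rot.from_euler("z",HP[2]).as_matrix();h=lambda *a:np.array([HP[0],HP[1],0])+Rh@np.array(a)
def prof(f,xs,ys):
    A=[]
    for y in ys:
        q=proj("side",[f(x,y) for x in xs]).astype(np.float32); A.append(cv2.remap(im,q[:,:1],q[:,1:],cv2.INTER_LINEAR)[:,0].astype(float))
    return np.mean(A,0).round(0).astype(int)
ys=np.arange(.03,.076,.004)
xs=np.arange(-.084,-.050,.0015)
print("lip-top plane z"); 
for x,c in zip(xs,prof(lambda x,y:h(x,y,.0555+.005+.2027*(x+.0715)),xs,ys)): print(round(x*1e3,1),c,end="; ")
print("\ncover top")
xs=np.arange(-.084,-.050,.0015)
for x,c in zip(xs,prof(lambda x,y:p+R@[x,y,.008-.0141],xs,ys)): print(round(x*1e3,1),c,end="; ")
E
```

```text
lip-top plane z
-84.0 [104 100 100]; -82.5 [107 103 101]; -81.0 [101  97  94]; -79.5 [78 75 73]; -78.0 [48 46 45]; -76.5 [27 26 27]; -75.0 [28 27 30]; -73.5 [55 54 54]; -72.0 [98 93 82]; -70.5 [139 128 100]; -69.0 [168 147  84]; -67.5 [177 147  45]; -66.0 [176 142  24]; -64.5 [174 141  21]; -63.0 [173 140  20]; -61.5 [173 141  30]; -60.0 [172 144  61]; -58.5 [170 150 102]; -57.0 [167 159 139]; -55.5 [166 166 165]; -54.0 [166 168 171]; -52.5 [168 169 171]; -51.0 [169 170 171]; 
cover top
-84.0 [96 92 89]; -82.5 [70 67 65]; -81.0 [42 40 40]; -79.5 [26 24 26]; -78.0 [30 29 32]; -76.5 [58 57 56]; -75.0 [99 94 82]; -73.5 [139 128 100]; -72.0 [166 146  86]; -70.5 [176 146  47]; -69.0 [176 142  22]; -67.5 [174 140  17]; -66.0 [174 140  17]; -64.5 [174 140  20]; -63.0 [173 141  44]; -61.5 [171 146  82]; -60.0 [170 155 123]; -58.5 [168 164 155]; -57.0 [167 168 171]; -55.5 [168 169 172]; -54.0 [169 170 172]; -52.5 [170 171 172]; -51.0 [170 171 172];
```

```bash
cat >> h.py <<'E'
def pivot(th0,ths,zt=.0141):
    Rh=Rot.from_euler("z",HP[2]).as_matrix(); f=lambda th:Rh@(Rot.from_euler("y",-th).as_matrix()@np.array([.074,0,zt]))
    ax=Rh@[0,1,0]
    for th in ths: print(round(th,3),((f(th)-f(th0))/.15).round(4).tolist(),(-ax*(th-th0)/np.pi).round(4).tolist())
E
python3 -c "
from h import *
pivot(.406,np.arange(.386,.18,-.02))"
```

```text
0.386 [0.0053, 0.0016, -0.0084] [-0.0018, 0.0061, 0.0]
0.366 [0.0105, 0.0031, -0.0169] [-0.0037, 0.0122, 0.0]
0.346 [0.0154, 0.0046, -0.0255] [-0.0055, 0.0183, 0.0]
0.326 [0.0202, 0.0061, -0.0342] [-0.0073, 0.0244, 0.0]
0.306 [0.0249, 0.0075, -0.0429] [-0.0092, 0.0305, 0.0]
0.286 [0.0294, 0.0088, -0.0518] [-0.011, 0.0366, 0.0]
0.266 [0.0337, 0.0101, -0.0608] [-0.0128, 0.0427, 0.0]
0.246 [0.0378, 0.0114, -0.0699] [-0.0147, 0.0488, 0.0]
0.226 [0.0418, 0.0126, -0.079] [-0.0165, 0.0549, 0.0]
0.206 [0.0456, 0.0137, -0.0883] [-0.0183, 0.061, 0.0]
0.186 [0.0492, 0.0148, -0.0976] [-0.0202, 0.0671, 0.0]
```

>>> {"fn": "servo_tool", "kwargs": {"series": [[0,0,0,0,0,0,1],[0,0,0,0,0,0,1],[0.0053,0.0016,-0.0084,-0.0018,0.0061,0,1],[0.0105,0.0031,-0.0169,-0.0037,0.0122,0,1],[0.0154,0.0046,-0.0255,-0.0055,0.0183,0,1],[0.0202,0.0061,-0.0342,-0.0073,0.0244,0,1],[0.0249,0.0075,-0.0429,-0.0092,0.0305,0,1],[0.0294,0.0088,-0.0518,-0.011,0.0366,0,1],[0.0294,0.0088,-0.0518,-0.011,0.0366,0,1],[0.0294,0.0088,-0.0518,-0.011,0.0366,0,1]]}}

```text
time: 22.5
tool_pos: [0.5584, 0.0457, 0.0897]
tcp_rot: [1.762, 2.371, 0.34]
wrist_force: [1.5, 1.6, 6.4]
width: 0.124
grip_force: 90.8
```

```bash
python3 -c "
from h import *
where()
pivot(.286,[.266,.246,.231,.221,.215,.21,.205,.2,.195])"
```

```text
22.5 pos [0.5584 0.0457 0.0897] psi 16.75 z [ 0.2682  0.0819 -0.9599] q [-0.016  0.024  2.189  0.141  0.663 -0.408] F [1.5 1.6 6.4] w 0.124 g 90.8
front [-68.9   1.3  55.5] rear [73.2  1.4 97. ] pitch 0.2842 yawerr 0.0003 roll 0.0011
0.266 [0.0043, 0.0013, -0.009] [-0.0018, 0.0061, 0.0]
0.246 [0.0084, 0.0025, -0.018] [-0.0037, 0.0122, 0.0]
0.231 [0.0114, 0.0034, -0.0249] [-0.005, 0.0168, 0.0]
0.221 [0.0134, 0.004, -0.0295] [-0.006, 0.0198, 0.0]
0.215 [0.0145, 0.0044, -0.0323] [-0.0065, 0.0216, 0.0]
0.21 [0.0154, 0.0046, -0.0346] [-0.007, 0.0232, 0.0]
0.205 [0.0164, 0.0049, -0.0369] [-0.0074, 0.0247, 0.0]
0.2 [0.0173, 0.0052, -0.0392] [-0.0079, 0.0262, 0.0]
0.195 [0.0182, 0.0055, -0.0415] [-0.0083, 0.0277, 0.0]
```

>>> {"fn": "servo_tool", "kwargs": {"series": [[0.0043,0.0013,-0.008,-0.0018,0.0061,0,1],[0.0084,0.0025,-0.016,-0.0037,0.0122,0,1],[0.0114,0.0034,-0.023,-0.005,0.0168,0,1],[0.0134,0.004,-0.0275,-0.006,0.0198,0,1],[0.0145,0.0044,-0.0303,-0.0065,0.0216,0,1],[0.0154,0.0046,-0.0326,-0.007,0.0232,0,1],[0.0154,0.0046,-0.0326,-0.007,0.0232,0,1],[0.0154,0.0046,-0.0326,-0.007,0.0232,0,1]]}}

```text
time: 23.3
tool_pos: [0.5604, 0.0464, 0.0845]
tcp_rot: [1.795, 2.415, 0.252]
wrist_force: [1.3, 1.2, 6.0]
width: 0.128
grip_force: 90.7
```

```bash
python3 -c "
from h import *
where()
print(bot.read_state()['torque'])
pivot(.21,[.205,.2,.195])"
```

```text
23.3 pos [0.5604 0.0464 0.0845] psi 16.75 z [ 0.1965  0.0604 -0.9786] q [ 1.000e-03  7.300e-02  2.134e+00  9.000e-02  7.380e-01 -3.520e-01] F [1.3 1.2 6. ] w 0.128 g 90.7
front [-69.2   1.4  55.5] rear [75.6  1.4 85.9] pitch 0.207 yawerr 0.0003 roll 0.0012
[-0.5906318   0.07471249  0.05883965]
0.205 [0.0009, 0.0003, -0.0023] [-0.0005, 0.0015, 0.0]
0.2 [0.0018, 0.0006, -0.0046] [-0.0009, 0.003, 0.0]
0.195 [0.0027, 0.0008, -0.007] [-0.0014, 0.0046, 0.0]
```

>>> {"fn": "servo_tool", "kwargs": {"series": [[0.0009,0.0003,-0.0023,-0.0005,0.0015,0,1],[0.0018,0.0006,-0.0046,-0.0009,0.003,0,1],[0.0018,0.0006,-0.0046,-0.0009,0.003,0,1],[0.0027,0.0008,-0.007,-0.0014,0.0046,0,1],[0.0027,0.0008,-0.007,-0.0014,0.0046,0,1],[0.0027,0.0008,-0.007,-0.0014,0.0046,0,1]]}}

```text
time: 23.9
tool_pos: [0.56, 0.0463, 0.0843]
tcp_rot: [1.802, 2.423, 0.234]
wrist_force: [-8.0, -2.0, 14.0]
width: 0.126
grip_force: 92.3
```

```bash
python3 -c "
from h import *
where()
print(bot.read_state()['torque'])"
```

```text
23.9 pos [0.56   0.0463 0.0843] psi 16.73 z [ 0.1815  0.0561 -0.9818] q [ 0.004  0.081  2.123  0.081  0.756 -0.342] F [-8. -2. 14.] w 0.126 g 92.3
front [-70.    1.4  56.4] rear [75.3  1.4 84.5] pitch 0.1912 yawerr -0.0 roll 0.0014
[-0.3401659  -0.1840967  -0.01957548]
```

>>> {"fn": "servo_tool", "kwargs": {"series": [[-0.0013,-0.0004,0.004,0.0006,-0.0022,0,1],[-0.0013,-0.0004,0.004,0.0006,-0.0022,0,1],[-0.0013,-0.0004,0.005,0.0006,-0.0022,0,1],[-0.0013,-0.0004,0.005,0.0006,-0.0022,0,1]]}}

```text
time: 24.3
tool_pos: [0.5602, 0.0464, 0.0844]
tcp_rot: [1.799, 2.419, 0.242]
wrist_force: [-1.5, -0.4, 8.9]
width: 0.124
grip_force: 91.5
```

```bash
python3 -c "
from h import *
where()
print(bot.read_state()['torque'])"
```

```text
24.3 pos [0.5602 0.0464 0.0844] psi 16.73 z [ 0.1888  0.058  -0.9803] q [ 0.003  0.078  2.128  0.085  0.747 -0.346] F [-1.5 -0.4  8.9] w 0.124 g 91.5
front [-69.7   1.4  55.9] rear [75.4  1.4 85.2] pitch 0.1988 yawerr -0.0001 roll 0.0012
[-0.37421193 -0.11713004  0.04214586]
```

>>> {"fn": "servo_tool", "kwargs": {"series": [[0,0,0,0,0,0,0.85],[0,0,0,0,0,0,0.75],[0,0,0,0,0,0,0.6],[0,0,0,0,0,0,0.6],[0,0,0,0,0,0,0.6]]}}

```text
time: 24.8
tool_pos: [0.5594, 0.0468, 0.0832]
tcp_rot: [1.8, 2.42, 0.242]
wrist_force: [0.3, -0.4, -0.1]
width: 0.398
grip_force: 0.0
```

>>> {"fn": "servo_tool", "kwargs": {"series": [[-0.0126,-0.004,0.065,0,0,0,0.6],[-0.038,-0.012,0.196,0,0,0,0.6],[-0.088,-0.027,0.457,0,0,0,0.6],[-0.126,-0.039,0.653,0,0,0,0.6],[-0.18,-0.05,0.95,0,0,0,0.6],[-0.18,-0.05,0.95,0,0,0,0.6]]}}

```text
time: 25.4
tool_pos: [0.5369, 0.0391, 0.2353]
tcp_rot: [1.792, 2.41, 0.255]
wrist_force: [0.8, -0.6, 1.5]
width: 0.398
grip_force: 0.0
```

>>> {"fn": "servo_tool", "kwargs": {"series": [[-0.2,-0.3,0.1,0,0,0,0.6],[-0.4,-0.6,0.2,0,0,0,0.6],[-0.5,-0.9,0.2,0,0,0,0.6],[-0.5,-1,0.2,0,0,0,0.6]]}}

```text
time: 25.8
tool_pos: [0.4566, -0.1132, 0.2577]
tcp_rot: [1.799, 2.416, 0.242]
wrist_force: [0.3, -0.8, -0.3]
width: 0.401
grip_force: 0.0
```

>>> {"fn": "servo_tool", "kwargs": {"series": [[0,-0.3,0,0,0,0,0.6],[0,-0.6,0,0,0,0,0.6],[0,-0.9,0,0,0,0,0.6],[0,-1,0,0,0,0,0.6],[0,-1,0,0,0,0,0.6]]}}

```text
time: 26.3
tool_pos: [0.4577, -0.2626, 0.2563]
tcp_rot: [1.803, 2.416, 0.243]
wrist_force: [-0.7, 0.3, -0.3]
width: 0.395
grip_force: 0.0
```

```bash
python3 - <<'E'
from fit0 import *
import h; from h import st,HP
st()
s=.2
def cov(x): # fit cover pose (x,y,yaw) in the heater frame, seated pitch
    pass
ims={c:bot.read_camera(c) for c in("side","top")}; np.savez("m2.npz",**ims)
Th=pose(*HP); Ry=Rot.from_euler("y",-s).as_matrix()
# expected points
exp={n:Th((Ry@np.array(P)+np.array([-.0697,0,.0559])).reshape(1,3))[0] for n,P in(("cover",(.074,0,0)),("cover_front",(0,0,0)),("cover_rear",(.148,0,0)))}
masks={}
for c in ims:
    for n in exp: print(c,n,[(round(d["score"],2),(np.array(d["at"])*[384,512])[::-1].round(1).tolist()) for d in bot.mark_of(n,c)[:2]],proj(c,exp[n])[0].round(1))
    L=bot.trace("cover",c); print([(round(d["score"],2),(np.array(d["box"])*[512,384,512,384]).round()) for d in L[:2]])
    masks[c]=L[0]["mask"].astype(np.float32)
parts=[(Ry@(P+[.074,0,0]).T).T+[-.0697,0,.0559] for P in CO]  # heater frame
for sub in(("side","top"),("side",),("top",)): print(sub,*fit({c:masks[c] for c in sub},parts,HP))
g={c:ims[c].mean(2).astype(np.float32) for c in ims}
ys=np.arange(-.008,.0081,.001); xs=np.arange(-.055,.055,.004)
for c in g:
  for sg in(1,-1):
    A=[]
    for x in xs:
        Q=Th(np.array([Ry@[x+.074,sg*(.08+y),.008]+np.array([-.0697,0,.0559]) for y in ys])); q=proj(c,Q).astype(np.float32)
        A.append(cv2.remap(g[c],q[:,:1],q[:,1:],cv2.INTER_LINEAR)[:,0])
    print(c,sg,np.mean(A,0).round(0).astype(int))
E
```

```text
26.3 pos [ 0.4577 -0.2626  0.2563] psi 16.52 z [ 0.1886  0.0583 -0.9803] q [-0.676 -0.116  1.977  0.178  1.174 -1.025] F [-0.7  0.3 -0.3] w 0.395 g 0.0
side cover [(0.68, [240.9, 193.0])] [238.1 194.5]
side cover_front [(0.86, [264.9, 199.8]), (0.43, [262.3, 199.8])] [261.5 202.9]
side cover_rear [(0.59, [216.4, 185.4])] [214.9 186.1]
[(0.91, array([207., 164., 267., 221.]))]
top cover [(0.55, [243.1, 202.7])] [246.8 200.9]
top cover_front [(0.58, [253.7, 216.3])] [253.1 220.8]
top cover_rear [(0.97, [237.1, 180.4])] [240.5 180.7]
[]Traceback (most recent call last):
  File "<stdin>", line 15, in <module>
IndexError: list index out of range
```

```bash
python3 - <<'E'
from fit0 import *
from h import HP
ims=dict(np.load("m2.npz")); Th=pose(*HP); Ry=Rot.from_euler("y",-.2).as_matrix(); o=np.array([-.0697,0,.0559])
g={c:ims[c].mean(2).astype(np.float32) for c in ims}; d=np.arange(-.008,.0081,.001)
def P(f,c,us):
    A=[]
    for u in us:
        q=proj(c,Th(np.array([Ry@f(u,e)+o for e in d]))).astype(np.float32); A.append(cv2.remap(g[c],q[:,:1],q[:,1:],cv2.INTER_LINEAR)[:,0])
    return np.mean(A,0).round(0).astype(int)
us=np.arange(-.055,.055,.004)
for c in g:
    print(c,"+y",P(lambda u,e:np.array([u+.074,.08+e,.008]),c,us)); print(c,"-y",P(lambda u,e:np.array([u+.074,-.08-e,.008]),c,us))
    print(c,"front",P(lambda u,e:np.array([-e,u,.008]),c,us)); print(c,"rear",P(lambda u,e:np.array([.148+e,u,.008]),c,us))
# yaw: +y edge position near front vs near rear, side camera
for lo in(-.055,.015): print("side +y part",lo,P(lambda u,e:np.array([u+.074,.08+e,.008]),"side",np.arange(lo,lo+.04,.004)))
# heater's own side edge (bottom, +y side), from first picture
g["side"]=np.load("m0.npz")["side_im"].mean(2).astype(np.float32)
A=[]
for x in np.arange(-.05,.05,.004):
    q=proj("side",Th(np.array([[x,.08+e,0] for e in d]))).astype(np.float32); A.append(cv2.remap(g["side"],q[:,:1],q[:,1:],cv2.INTER_LINEAR)[:,0])
print("heater base",np.mean(A,0).round())
# rail ends: +y and -y, rear & front rail tops, both cams, first picture
for c in("side","top"):
    gg=np.load("m0.npz")[c+"_im"].mean(2).astype(np.float32)
    for sg in(1,-1):
        for nm,x in(("front",-.065),("rear",.066)):
            q=proj(c,Th(np.array([[x+k,sg*(.08+e),.0555+.2027*(x+k+.0715)] for k in(-.003,0,.003) for e in d]))).astype(np.float32)
            print(c,sg,nm,cv2.remap(gg,q[:,:1],q[:,1:],cv2.INTER_LINEAR)[:,0].reshape(3,-1).mean(0).round().astype(int))
E
```

```text
side +y [168 169 169 170 170 165 154 134 110  87  73  66  67  70  72  75  78]
side -y [162 165 167 167 168 167 164 157 148 137 127 119 114 111 111 111 111]
side front [103 104 104 107 112 117 119 114 102  87  68  50  35  27  27  35  48]
side rear [167 167 168 168 167 164 158 150 138 125 115 110 109 109 110 110 110]
top +y [171 171 171 172 172 172 170 165 157 148 139 131 125 121 119 118 118]
top -y [172 172 170 167 161 152 139 125 110 100  97 100 107 114 118 120 120]
top front [126 126 127 127 128 130 132 131 123 109  87  66  52  47  53  66  83]
top rear [171 172 172 172 171 165 155 143 131 122 118 117 117 117 118 118 118]
side +y part -0.055 [168 169 169 170 170 165 153 133 109  86  74  69  73  79  84  88  91]
side +y part 0.015 [168 169 169 170 169 167 155 136 110  88  72  67  68  72  76  78  80]
heater base [ 29.  30.  34.  39.  46.  56.  67.  80.  92. 103. 111. 114. 115. 115.
 115. 114. 114.]
side 1 front [107 107 108 110 111 111 108  99  85  69  55  45  43  48  59  73  84]
side 1 rear [106 106 106 107 105 101  91  74  58  48  46  49  55  62  68  74  79]
side -1 front [110 109 109 108 108 108 109 110 111 112 112 113 115 116 116 116 116]
side -1 rear [108 108 108 108 108 109 110 110 110 111 112 113 114 114 114 114 114]
top 1 front [113 114 115 115 114 112 111 110 111 112 113 114 115 115 116 116 116]
top 1 rear [113 114 115 115 116 116 116 116 115 115 114 114 114 114 114 114 114]
top -1 front [115 111 108 102  94  89  86  87  91  95 100 106 111 114 115 115 115]
top -1 rear [116 116 116 117 117 117 116 115 114 113 112 112 112 112 113 113 113]
```

```bash
python3 -c "
from workcell import bot
print(bot.finish_job())"
```

```text
the job is handed in; nothing more can be done
None
```

The column lies in the two vees with its blue end at the heater's blue side. The cover went on front edge first and was pivoted down until flat, with its sides flush to within about 1–2 mm. The job was handed in at about 27 s with the arm clear.

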